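# Gauge the depth of the crock

## Task

Find out how deep the white crock is inside: take the depth stick by its knob and lower it foot first, upright, into the crock until it bottoms out, so that the rim pushes the red marker disc up to the depth. Feel for the bottom gently. Then draw it out and leave it standing upright on the marble slab, still showing the depth; never touch the disc with the fingers, and leave the egg cups and the pepper mill where they are.

Things in the scene. Friction and masses are not known exactly. Their poses are not given: they have to be found in the camera images.
- stick: Depth stick, 190 mm tall, 0.25 kg, loose, standing upright on the worktop. Steel foot with a thin black rubber pad beneath: diameter 40 mm, 18 mm high; pale wooden rod: diameter 14 mm; wooden knob on top. Origin: centre of the foot's underside; z runs up the rod.
- stick_knob (a point): Centre of the stick's knob, 168 mm above the foot's underside; the knob is a round upright cylinder, diameter 28 mm, from 143 to 190 mm above the foot's underside, to be gripped from above at any yaw.
- marker: Red marker disc on the stick's rod: diameter 92 mm, 8 mm thick (with a 26 mm wide hub, 16 mm high in all). It slides along the rod with about 3 N of friction and stays where it is left; its underside is at first 28 to 38 mm above the foot's underside and can slide up to 118 mm. Wider than the crock's mouth: as the stick goes down, the rim stops the disc and the stick slides on through it. Origin: centre of its underside.
- crock_rim (a point): Centre of the mouth of the white crock with two blue stripes, at the height of its flat rim. The crock is a fixed round pot: mouth 62 mm wide, rim 92 mm across outside, foot 100 mm across. The rim stands 92 to 130 mm above the worktop, differently each time. The floor inside is flat and raised; its depth below the rim is not known beforehand (some 60 to 100 mm).
- crock_foot: Foot and raised inner floor of the same crock, one fixed piece. Origin: on the crock's axis, at worktop height (not at the inner floor).
- slab_top (a point): Centre of the top face of the pale marble slab, fixed, 170 x 282 mm, 22 mm thick, top 22 mm above the worktop. Its axes: x along the 170 mm side, y along the 282 mm side.
- egg_cup_a: Stoneware egg cup, 50 mm wide, 61 mm tall, loose bystander behind the work. Origin: centre of its underside.
- egg_cup_b: Stoneware egg cup, 50 mm wide, 61 mm tall, loose bystander between the other egg cup and the pepper mill. Origin: centre of its underside.
- pepper_mill: Wooden pepper mill, 55 mm wide, 173 mm tall, loose bystander behind the work. Origin: centre of its underside.

How it is judged:
By the outcome, as a careful person would: the job done as asked, in the order asked, and still so for the second after the job is handed in, with the robot touching nothing.
It also fails if it takes over 58 s, if anything falls off the work surface, if the arm or the gripper's body presses on something with over 40 N, if the wrist force passes 120 N, or if a joint passes its speed limit or range.

## Robot

A 7-joint arm with a two-finger parallel gripper is mounted at the origin on the work surface; the furniture and walls round the work are solid. World frame = base frame: x ahead of the robot, y to its left, z up, the work surface at z = 0. Lengths are in m, angles in degrees, forces in N, time in s.
With the tool pointing down it reaches from about 0.425 to 0.875 m from the base axis. Payload 4.7 kg.
Tool frame: the origin (TCP) lies at the very end of the fingers, on their centre line; the grasp point (between the pads) lies 19 mm behind it; z points along the fingers, y is the line along which they close (so a half turn about z gives the same grasp; the last joint's range is limited). The gripper opens to 87 mm and grips with 3 to 60 N. Pads are 19 mm wide; open, the fingers measure 117 mm over their backs; the gripper's body (75 mm by 190 mm) begins 51 mm behind the grasp point.
Start: joints at [-67.145, 18.392, -4.016, 83.108, 1.295, 78.541, -3.26], TCP at [0.244, 0.602, 0.223] pointing down, gripper open.
Joint ranges: [-163.93, 163.93], [-17.29, 119.83], [-79.2, 71.16], [3.27, 140.29], [-89.18, 269.18], [5.43, 117.66], [-154.24, 154.24]. Speed limits (degrees/s): [147.25, 147.25, 180, 180, 180, 180, 180].

## Interface

Orientations are given as [roll, pitch, yaw] about the fixed x, y, z axes, in that order (R = Rz(yaw) Ry(pitch) Rx(roll)).
In Python, from cell import get_obs, eyes, env gives the robot as it stands.
- The arm moves only by the tool servo_tool, never from a script. Its argument "series" is a list that holds one entry, the list of rows, each a list of 7 numbers: the shift along the tool's x, y, z in units of 300 mm (1.0 is 300 mm), then the turn, a rotation vector about the tool's x, y, z in units of pi rad (1.0 is pi rad), then the opening, from 0 (shut) to 1 (fully open). In form: [[[tx, ty, tz, wx, wy, wz, gripper], ...]]. A call has 1 to 12 rows; each row is the pose to reach, as a shift and turn from the pose commanded when the call began, along the tool's axes at that moment, turning the shorter way round; what a row does not reach only later rows make up. A row lasts 1/12 s, in which the tool goes at most 41.7 mm and 7.16 degrees, less where a joint would pass 70% of its speed; a pose out of reach is approached as far as the arm can. A call with a number of a shift or a turn outside -1 to 1 is refused whole. A call with a gripper value outside its range is refused whole. The fingers move at their own pace and stop on an object; "grip_force" is the grip in N (left out, the last holds). Time passes only in rows, so rows that repeat a pose let the fingers close. It gives the time, the measured TCP pose, the force, the opening and the grip force at its end, in the units of the state.
- get_obs(): the state, without advancing time (a new reading comes with each control period).
- eyes.read_camera(name): name is "side" or "top" or "wrist"; returns a dict with "frame" (420x560x3 uint8, red, green, blue), "depth" (420x560 float32, m along the optical axis (not along the pixel's ray), 0 where there is no reading), "fx", "fy", "cx", "cy" (pixels), "origin" and "rotation" of the camera in the world; the wrist camera has in their place "mount" (4x4, takes a point from camera to tool coordinates, whose origin is the TCP and whose axes are the flange's). Camera axes: x right, y down, z forward; pixel columns grow to the right and rows downward; lengths in m; the calibration is good to about 2 mm. A picture is of the moment at which its call begins: read the wrist's pose just before it.
- env.sign_off(): hands the job in; it is judged then, once.
The state is a dict: "time_s": time; "qpos": joint angles; "joint_velocities": joint speeds; "effort": joint torques, N m; "tool_pos": TCP position; "tool_rot": TCP orientation; "force": force on the tool from outside, world axes, zero at the start; "wrist_torque": the same for the moment, N m; "grip_width": finger opening in m; "grasp_force": force on a finger pad.
Only numpy, scipy, OpenCV 4.12 (cv2) and the standard library are available. Lean on these libraries where they do the work, as an engineer would, in place of code of your own. Each camera call takes 0.05 s, during which the arm holds its last target. There are 200 camera calls.

## Working session

There is one attempt and no reset: what is moved stays moved. The work goes in short steps, Python scripts to look and compute and a tool call to move; the robot and the scene stay as the last step left them, time stands still between calls to the robot, and variables do not carry over. Pictures are saved under pics/ and viewed, at most 10 in all, crops included, and the job is handed in when it is done.

Besides the shell and the picture viewer there is one more tool, called after ">>>" by a JSON object that holds its "method" and its "body". servo_tool: Moves the arm, as the interface text tells. Shifts and turns lie within -1 to 1; 1 stands for 300 mm of shift or pi rad of turn. Its arguments: {"type":"object","properties":{"series":{"type":"array"},"grip_force":{"type":"number"}},"required":["series"]}

```bash
mkdir -p pics; ls; cat > h.py <<'E'
import numpy as np, cv2
from cell import get_obs, eyes, env
def cam(n):
    o=get_obs(); c=eyes.read_camera(n); return o,c
def pts(c,o=None):
    d=c["depth"]; v,u=np.mgrid[:d.shape[0],:d.shape[1]]
    P=np.stack([(u-c["cx"])/c["fx"]*d,(v-c["cy"])/c["fy"]*d,d],-1)
    if "rotation" in c: return P@np.array(c["rotation"]).T+np.array(c["origin"])
    from scipy.spatial.transform import Rotation as R
    M=np.array(c["mount"]); P=P@M[:3,:3].T+M[:3,3]
    return P@R.from_euler("xyz",o["tool_rot"],degrees=True).as_matrix().T+np.array(o["tool_pos"])
def save(c,f): cv2.imwrite("pics/"+f,cv2.cvtColor(c["frame"],cv2.COLOR_RGB2BGR))
E
python3 - <<'E'
from h import *
o=get_obs();print(o)
for n in ("top","side"):
    o,c=cam(n); save(c,n+"1.png"); print(n,c["origin"],np.round(c["rotation"],3).tolist(),c["fx"],c["cx"],c["cy"]); np.savez(n+"1.npz",P=pts(c),f=c["frame"])
E
```

```text
pics
{'time_s': 0.0, 'qpos': array([-67.1447189 ,  18.44018357,  -4.01575561,  83.17467239,
         1.29688283,  78.54079329,  -3.25881368]), 'joint_velocities': array([ 0.01894766, -0.01265808,  0.0315871 ,  0.02591272, -0.08299894,
        0.02186318,  0.01304349]), 'effort': array([-4.47238572e-04, -4.91293144e+01, -4.04150197e-01, -3.12526023e+01,
       -6.40215911e-02,  4.37454320e-02,  1.73712365e-04]), 'tool_pos': array([0.24384151, 0.60193284, 0.22145083]), 'tool_rot': array([-1.79889700e+02,  7.50415586e-03,  1.57956246e+02]), 'force': array([-0.07401286,  0.02620301,  0.76736611]), 'wrist_torque': array([-0.00524819, -0.03079787, -0.02661668]), 'grasp_force': 0.0, 'grip_width': 0.08676993650614899}
top [0.4034961  0.01860237 1.07464662] [-169.36, -0.915, -90.353] 445.0731317679958 288.8434816508947 208.83499742054767Traceback (most recent call last):
  File "<stdin>", line 4, in <module>
  File "h.py", line 8, in pts
    if "rotation" in c: return P@np.array(c["rotation"]).T+np.array(c["origin"])
                               ~~~~~~~~~~~~~~~~~~~~~~~~~~~^~~~~~~~~~~~~~~~~~~~~~
ValueError: operands could not be broadcast together with shapes (420,560) (3,)
```

Rotation is given as roll/pitch/yaw; fix that.

```bash
sed -i 's/    if "rotation" in c: .*/    from scipy.spatial.transform import Rotation as R\n    if "rotation" in c: return P@R.from_euler("xyz",c["rotation"],degrees=True).as_matrix().T+np.array(c["origin"])/' h.py
python3 - <<'E'
from h import *
for n in ("top","side"):
    o,c=cam(n); save(c,n+"1.png"); print(n,c["origin"],c["rotation"],c["fx"]); np.savez(n+"1.npz",P=pts(c),f=c["frame"])
E
```

```text
top [0.4034961  0.01860237 1.07464662] [-169.36007906   -0.91468764  -90.35323519] 445.0731317679958
side [-0.1080206  -0.36145714  0.49645882] [-115.01769933    1.48366179  -63.72445663] 414.3236149433817
```

View pics/top1.png

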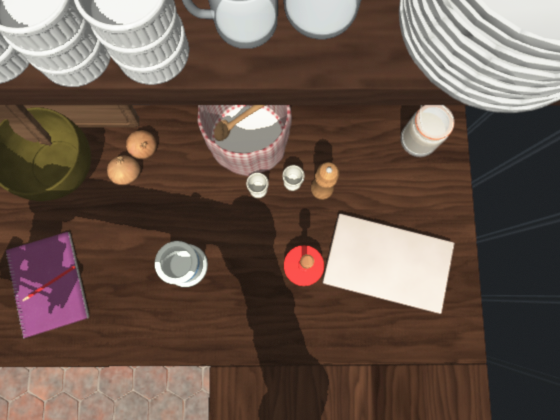

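View pics/side1.png

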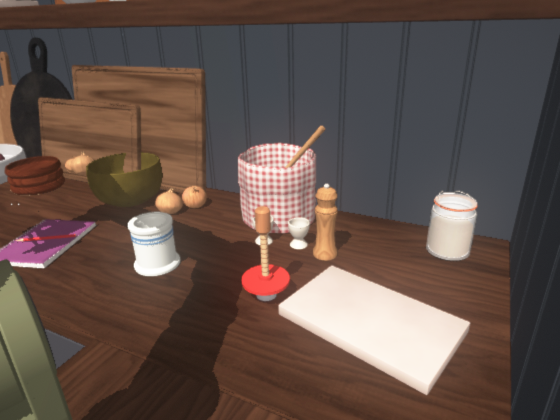

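The top view shows the crock at about (181,263), the stick with its red disc at (304,265) and knob at (307,262), the slab spanning (325..453, 215..310), and the egg cups and mill at (258,185), (293,178) and (325,180). The side view agrees, with the stick at (264,255) and the crock at (153,243).

```bash
cat > m.py <<'E'
from h import *
from scipy.optimize import least_squares
def circ(X):
    r=least_squares(lambda p:np.hypot(X[:,0]-p[0],X[:,1]-p[1])-p[2],[*X.mean(0)[:2],.04],loss="soft_l1",f_scale=.002); return r.x
T=np.load("top1.npz");P=T["P"];f=T["f"].astype(int)
S=np.load("side1.npz");Q=S["P"];g=S["f"].astype(int)
def box(P,u0,u1,v0,v1): return P[v0:v1,u0:u1].reshape(-1,3)
A=box(P,150,212,235,292); print("crock z hist",np.histogram(A[:,2],bins=np.arange(-.01,.15,.01)))
zt=np.percentile(A[:,2],98); R=A[A[:,2]>zt-.008]; print("rim z",zt,np.median(R[:,2]),"n",len(R),circ(R[:,:2]),R.min(0),R.max(0))
I=A[(A[:,2]>.01)&(np.hypot(*(A[:,:2]-circ(R[:,:2])[:2]).T)<.022)]; print("inner floor z",np.percentile(I[:,2],[10,50,90]))
for n,PP,ff,b in (("top",P,f,(280,330,240,292)),("side",Q,g,(235,295,260,305))):
    m=(ff[...,0]>150)&(ff[...,1]<60); mm=np.zeros_like(m); mm[b[2]:b[3],b[0]:b[1]]=1; X=PP[m&mm]; print(n,"disc z",np.median(X[:,2]),len(X),X.min(0),X.max(0),(X.min(0)+X.max(0))/2)
K=box(P,295,320,250,275);K=K[K[:,2]>.17];print("knob top",len(K),K.mean(0),(K.min(0)+K.max(0))/2,K[:,2].max())
K=box(Q,250,275,205,235);K=K[K[:,2]>.14];print("knob side",len(K),K.mean(0),K.min(0),K.max(0))
m=((f.min(-1)>150)&(P[...,2]<.05)&(P[...,2]>.01)).astype(np.uint8); m[:,:320]=0;m[:200]=0;m[320:]=0
r=cv2.minAreaRect(P[m>0][:,:2].astype(np.float32)*1000);print("slab",r,np.median(P[m>0][:,2]))
for n,b in (("cupA",(246,270,172,198)),("cupB",(282,305,165,190)),("mill",(310,342,160,200))):
    X=box(P,*b);X=X[X[:,2]>.02];print(n,(X.min(0)+X.max(0))/2,X.max(0))
E
python3 m.py
```

```text
crock z hist (array([ 630, 1126,  152,  184,  310,   66,   56,   55,   56,   59,  109,
        612,  104,    0,    0]), array([-0.01,  0.  ,  0.01,  0.02,  0.03,  0.04,  0.05,  0.06,  0.07,
        0.08,  0.09,  0.1 ,  0.11,  0.12,  0.13,  0.14]))
rim z 0.11055243577925203 0.10814585746406058 n 688 [0.47017023 0.24604645 0.0401996 ] [0.4034961  0.01860237 0.10256165] [0.51531618 0.29139341 1.07464662]
inner floor z [0.0280436  0.03066959 0.03309028]
top disc z 0.04330869211294808 62 [ 0.42550855 -0.0806469  -0.00374119] [0.51309626 0.01053439 0.1850981 ] [ 0.46930241 -0.03505626  0.09067846]
side disc z 0.04217053626088138 46 [ 0.4221825  -0.04510971 -0.00224918] [0.55724352 0.04865877 0.0509573 ] [0.48971301 0.00177453 0.02435406]
knob top 160 [ 0.46514901 -0.03044451  0.19409039] [ 0.44104865 -0.01276692  0.62358179] 1.0746466150967402
knob side 410 [ 0.45897912 -0.0379755   0.17050375] [-0.1080206  -0.36145714  0.14051917] [ 0.47759198 -0.02015747  0.49645882]
slab ((472.3699035644531, -234.9722137451172), (281.8612976074219, 169.37742614746094), 75.31436157226562) 0.022406599416028072
cupA [0.54829579 0.06126157 0.54747787] [0.69309548 0.10392076 1.07464662]
cupB [ 0.55170329 -0.0070572   0.54753418] [0.69991048 0.01860237 1.07464662]
mill [ 0.54133034 -0.04320158  0.54740052] [0.67916458 0.01860237 1.07464662]
```

>>> {"method": "servo_tool", "body": {"series": [[[-0.07,-0.05,-0.13,0,0,0.03,1],[-0.17,-0.12,-0.13,0,0,0.07,1],[-0.28,-0.19,-0.13,0,0,0.11,1],[-0.39,-0.27,-0.13,0,0,0.15,1],[-0.5,-0.35,-0.13,0,0,0.19,1],[-0.61,-0.43,-0.13,0,0,0.225,1],[-0.72,-0.5,-0.13,0,0,0.26,1],[-0.81,-0.57,-0.13,0,0,0.295,1],[-0.86,-0.6,-0.13,0,0,0.33,1],[-0.88,-0.62,-0.13,0,0,0.36,1],[-0.88,-0.62,-0.13,0,0,0.378,1],[-0.88,-0.62,-0.13,0,0,0.378,1]]]}}

```text
time_s: 1.15
tool_pos: [0.4193, 0.33, 0.2614]
tool_rot: [-180.0, 0.0, 89.7]
force: [-0.2, 0.1, -0.0]
grip_width: 0.0871
grasp_force: 0.0
```

>>> {"method": "servo_tool", "body": {"series": [[[-0.04,0.02,0,0,0,0,1],[-0.12,0.05,0,0,0,0,1],[-0.22,0.08,0,0,0,0,1],[-0.33,0.11,0,0,0,0,1],[-0.44,0.15,0,0,0,0,1],[-0.55,0.15,0,0,0,0,1],[-0.66,0.15,0,0,0,0,1],[-0.77,0.15,0,0,0,0,1],[-0.87,0.15,0,0,0,0,1],[-0.96,0.15,0,0,0,0,1],[-1,0.15,0,0,0,0,1],[-1,0.15,0,0,0,0,1]]]}}

```text
time_s: 2.15
tool_pos: [0.4635, 0.0278, 0.2618]
tool_rot: [180.0, -0.0, 89.7]
force: [-0.1, 0.8, 0.9]
grip_width: 0.087
grasp_force: 0.0
```

```bash
python3 - <<'E'
from h import *
o,c=cam("wrist"); save(c,"w1.png"); print(o["tool_pos"],np.round(c["mount"],3).tolist(),c["fx"]); np.savez("w1.npz",P=pts(c,o),f=c["frame"],d=c["depth"])
E
```

```text
[0.46351503 0.0277509  0.26180707] [[-0.0, -0.954, -0.299, 0.082], [1.0, -0.0, -0.001, -0.001], [0.001, -0.299, 0.954, -0.161], [0.0, 0.0, 0.0, 1.0]] 377.6066396010964
```

View pics/w1.png

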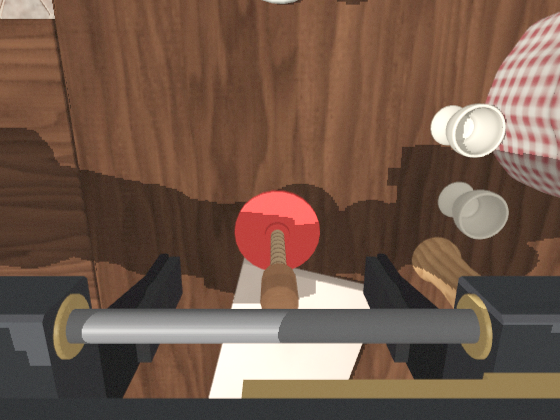

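The wrist view shows the disc at (277,230), the knob at (279,287) between the fingers, and the egg cups and mill at right.

```bash
python3 - <<'E'
from h import *
T=np.load("w1.npz");P=T["P"];f=T["f"].astype(int);d=T["d"]
m=((f[...,0]>120)&(f[...,1]<90)&(f[...,2]<90)&(d>0));mm=m*0;mm[185:275,225:330]=1;m=m&(mm>0)
X=P[m&(P[...,2]<.06)&(P[...,2]>.02)];print("disc",len(X),X.min(0),X.max(0),(X.min(0)+X.max(0))/2,np.median(X[:,2]))
K=P[262:305,255:302].reshape(-1,3);K=K[(K[:,2]>.14)&(K[:,2]<.2)];print("knob",len(K),(K.min(0)+K.max(0))/2,K.min(0),K.max(0))
R=P[238:256,262:292].reshape(-1,3);R=R[(R[:,2]>.06)&(R[:,2]<.14)];print("rod",len(R),(R.min(0)+R.max(0))/2,R.min(0),R.max(0))
for n,b in (("top1",(280,330,240,292)),("side1",None)):
    Z=np.load(n+".npz");Q=Z["P"]; k=(Q[...,2]>.145)&(Q[...,2]<.2)&(abs(Q[...,0]-.466)<.03)&(abs(Q[...,1]+.034)<.03);K=Q[k];print(n,"knob",len(K),K.min(0),K.max(0),(K.min(0)+K.max(0))/2)
E
```

```text
disc 3305 [ 0.42194882 -0.07608747  0.03438948] [0.51261326 0.01211554 0.05294284] [ 0.46728104 -0.03198597  0.04366616] 0.04296816382206203
knob 1370 [ 0.46708754 -0.02686279  0.16893194] [ 0.45325887 -0.03450211  0.14665464] [ 0.48091622 -0.01922348  0.19120924]
rod 259 [ 0.46723338 -0.03027551  0.08922531] [ 0.46010675 -0.03431191  0.06125917] [ 0.47436002 -0.02623911  0.11719144]
top1 knob 167 [ 0.45216994 -0.04413621  0.1507638 ] [ 0.47860119 -0.01743477  0.19482574] [ 0.46538557 -0.03078549  0.17279477]
side1 knob 398 [ 0.45257378 -0.04773245  0.14508224] [ 0.47759198 -0.02015747  0.19027342] [ 0.46508288 -0.03394496  0.16767783]
```

>>> {"method": "servo_tool", "body": {"series": [[[-0.06,0.012,0,0,0,0,1],[-0.14,0.012,0,0,0,0,1],[-0.19,0.012,0,0,0,0,1],[-0.203,0.012,0.02,0,0,0,1],[-0.203,0.012,0.08,0,0,0,1],[-0.203,0.012,0.15,0,0,0,1],[-0.203,0.012,0.22,0,0,0,1],[-0.203,0.012,0.29,0,0,0,1],[-0.203,0.012,0.34,0,0,0,1],[-0.203,0.012,0.365,0,0,0,1],[-0.203,0.012,0.372,0,0,0,1],[-0.203,0.012,0.372,0,0,0,1]]]}}

```text
time_s: 3.2
tool_pos: [0.4669, -0.0287, 0.1496]
tool_rot: [-180.0, 0.0, 90.0]
force: [0.3, -0.0, -0.2]
grip_width: 0.0869
grasp_force: 0.0
```

>>> {"method": "servo_tool", "body": {"series": [[[0,0,0,0,0,0,0.6],[0,0,0,0,0,0,0.5],[0,0,0,0,0,0,0.42],[0,0,0,0,0,0,0.36],[0,0,0,0,0,0,0.3],[0,0,0,0,0,0,0.25],[0,0,0,0,0,0,0.2],[0,0,0,0,0,0,0.1],[0,0,0,0,0,0,0.1],[0,0,0,0,0,0,0.1]]], "grip_force": 30}}

```text
time_s: 4.03
tool_pos: [0.467, -0.03, 0.15]
tool_rot: [180.0, -0.0, 89.9]
force: [1.0, -1.1, 0.1]
grip_width: 0.0289
grasp_force: 0.1
```

>>> {"method": "servo_tool", "body": {"series": [[[0,0,0,0,0,0,0.1],[0,0,0,0,0,0,0.1],[0,0,0,0,0,0,0.1],[0,0,0,0,0,0,0.1]]]}}

```text
time_s: 4.37
tool_pos: [0.4671, -0.03, 0.15]
tool_rot: [180.0, -0.0, 89.9]
force: [0.7, -0.6, -1.0]
grip_width: 0.0273
grasp_force: 30.0
```

>>> {"method": "servo_tool", "body": {"series": [[[0,0,-0.02,0,0,0,0.1],[0,0,-0.06,0,0,0,0.1],[0,0,-0.12,0,0,0,0.1],[0,0,-0.19,0,0,0,0.1],[0,0,-0.26,0,0,0,0.1],[0,0,-0.33,0,0,0,0.1],[0,0,-0.39,0,0,0,0.1],[0,0,-0.44,0,0,0,0.1],[0,0,-0.47,0,0,0,0.1],[0,0,-0.49,0,0,0,0.1],[0,0,-0.5,0,0,0,0.1],[0,0,-0.5,0,0,0,0.1]]]}}

```text
time_s: 5.37
tool_pos: [0.4669, -0.03, 0.2999]
tool_rot: [-180.0, -0.0, 89.9]
force: [0.4, 0.4, -2.3]
grip_width: 0.0271
grasp_force: 30.0
```

>>> {"method": "servo_tool", "body": {"series": [[[0.02,0,0,0,0,0,0.1],[0.07,0,0,0,0,0,0.1],[0.14,0,0,0,0,0,0.1],[0.22,0,0,0,0,0,0.1],[0.31,0.01,0,0,0,0,0.1],[0.4,0.01,0,0,0,0,0.1],[0.49,0.01,0,0,0,0,0.1],[0.57,0.01,0,0,0,0,0.1],[0.63,0.01,0,0,0,0,0.1],[0.67,0.01,0,0,0,0,0.1],[0.69,0.01,0,0,0,0,0.1],[0.7,0.01,0,0,0,0,0.1]]]}}

```text
time_s: 6.37
tool_pos: [0.4699, 0.1805, 0.2992]
tool_rot: [-179.9, 0.1, 90.0]
force: [1.2, -0.5, -2.5]
grip_width: 0.0273
grasp_force: 30.0
```

>>> {"method": "servo_tool", "body": {"series": [[[0,0,0,0,0,0,0.1],[0,0,0,0,0,0,0.1],[0,0,0,0,0,0,0.1],[0,0,0,0,0,0,0.1],[0,0,0,0,0,0,0.1],[0,0,0,0,0,0,0.1]]]}}

```text
time_s: 6.87
tool_pos: [0.4704, 0.1795, 0.3001]
tool_rot: [180.0, -0.0, 89.9]
force: [1.1, -0.1, -1.7]
grip_width: 0.0272
grasp_force: 30.0
```

```bash
python3 - <<'E'
from h import *
o,c=cam("wrist"); save(c,"w2.png"); print(o["tool_pos"],o["tool_rot"],o["force"]); np.savez("w2.npz",P=pts(c,o),f=c["frame"])
o,c=cam("side"); save(c,"s2.png"); np.savez("side2.npz",P=pts(c),f=c["frame"])
o,c=cam("top"); np.savez("top2.npz",P=pts(c),f=c["frame"])
a=cv2.imread("pics/w2.png")[:,100:460];b=cv2.imread("pics/s2.png")[40:460,40:300]; b=cv2.resize(b,None,fx=420/b.shape[0],fy=420/b.shape[0]);cv2.imwrite("pics/c2.png",np.hstack([a,b]))
E
```

```text
[0.47036561 0.17954905 0.30012067] [ 1.79985413e+02 -1.50615612e-02  8.98698516e+01] [ 1.12395651 -0.06391539 -1.70543657]
```

View pics/c2.png

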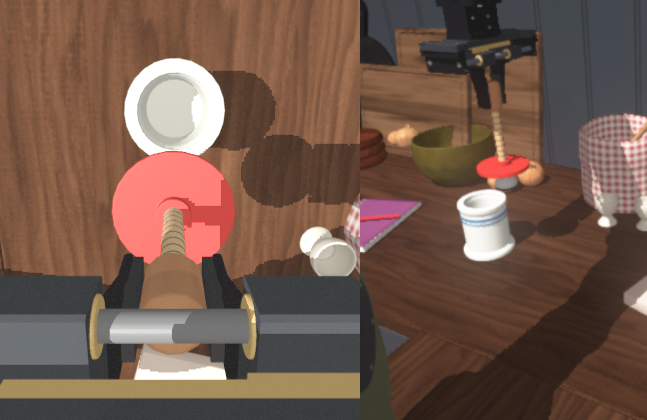

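The wrist half shows the crock mouth at crop (174,107) with the held disc at (173,212). The side half shows the stick hanging upright just to the right of the crock.

```bash
python3 - <<'E'
from h import *
from scipy.optimize import least_squares
def circ(X):
    return least_squares(lambda p:np.hypot(X[:,0]-p[0],X[:,1]-p[1])-p[2],[*X.mean(0)[:2],.04],loss="soft_l1",f_scale=.002).x
def edge(m):
    c=max(cv2.findContours(m.astype(np.uint8),cv2.RETR_EXTERNAL,cv2.CHAIN_APPROX_NONE)[0],key=cv2.contourArea)[:,0]; return c
for n in ("w2","top1","side1","side2","top2"):
    T=np.load(n+".npz");P=T["P"];f=T["f"].astype(int)
    near=np.hypot(P[...,0]-.47,P[...,1]-.246)<.065
    r=near&(P[...,2]>.098)&(P[...,2]<.118)&(f.min(-1)>110)
    X=P[r]; z=np.median(X[:,2]); X=X[abs(X[:,2]-z)<.006]
    H=np.hypot(X[:,0]-.47,X[:,1]-.246)
    print(n,"rim z",z,len(X),(X.min(0)+X.max(0))/2,X.max(0)-X.min(0))
    fl=P[near&(np.hypot(P[...,0]-.47,P[...,1]-.246)<.02)&(P[...,2]>.005)&(P[...,2]<.09)]
    if len(fl): print("  floor",np.median(fl[:,2]),len(fl))
    red=(f[...,0]>110)&(f[...,1]<95)&(f[...,2]<95)&(P[...,2]>.15)&(P[...,2]<.25)
    if red.sum()>20:
        X=P[red];print("  disc",len(X),(X.min(0)+X.max(0))/2,X.max(0)-X.min(0),np.median(X[:,2]))
T=np.load("w2.npz");P=T["P"]
for z0,z1 in ((.22,.25),(.25,.28),(.285,.32)):
    k=(P[...,2]>z0)&(P[...,2]<z1)&(abs(P[...,0]-.47)<.0175)&(abs(P[...,1]-.18)<.03);X=P[k];print(z0,len(X),X.min(0),X.max(0),(X.min(0)+X.max(0))[0]/2)
E
```

```text
w2 rim z 0.106869540562304 3356 [0.47149324 0.24793827 0.10528147] [0.09057698 0.0842503  0.00880115]
  floor 0.029302335158857107 1067
  disc 1868 [0.57677956 0.15158465 0.18899929] [0.26454347 0.14041088 0.06101107] 0.1930609505326943
top1 rim z 0.10783709858744639 668 [0.46971993 0.24625631 0.10756067] [0.09014261 0.08995265 0.0114427 ]
  floor 0.030733251723030985 218
  disc 81 [0.62863901 0.04737741 0.17029592] [0.34393618 0.30150232 0.03908991] 0.17550425643983547
side1 rim z 0.10544868430229026 498 [0.47148882 0.24428356 0.10393959] [0.09293071 0.09184484 0.00888306]
  disc 2066 [0.78664839 0.59208503 0.2000113 ] [0.23679136 1.38758013 0.09994457] 0.20447148092491443
side2 rim z 0.10548781457203088 493 [0.47182191 0.24461083 0.10404885] [0.08965999 0.09304941 0.00902813]
  disc 2496 [0.66501602 0.58747369 0.19999928] [0.48227353 1.37747655 0.09990947] 0.19226033238864676
  return _methods._mean(a, axis=axis, dtype=dtype,
  ret = ret.dtype.type(ret / rcount)
Traceback (most recent call last):
ValueError: zero-size array to reduction operation minimum which has no identity
```

```bash
python3 - <<'E'
from h import *
T=np.load("w2.npz");P=T["P"];f=T["f"].astype(int)
red=(f[...,0]>110)&(f[...,1]<95)&(f[...,2]<95)&(P[...,2]>.175)&(P[...,2]<.21)&(abs(P[...,0]-.47)<.06)&(abs(P[...,1]-.18)<.06)
X=P[red];print("disc",len(X),X.min(0),X.max(0),(X.min(0)+X.max(0))/2,np.median(X[:,2]), "centre y", X[:,1].max()-.046)
for z0,z1 in ((.215,.24),(.24,.28),(.295,.315)):
    k=(P[...,2]>z0)&(P[...,2]<z1)&(abs(P[...,0]-.47)<.018)&(abs(P[...,1]-.18)<.03);X=P[k]
    if len(X): print(z0,len(X),X.min(0),X.max(0),(X.min(0)+X.max(0))[0]/2)
T=np.load("side2.npz");P=T["P"];f=T["f"].astype(int)
red=(f[...,0]>110)&(f[...,1]<80)&(f[...,2]<80)&(abs(P[...,2]-.19)<.02)&(abs(P[...,0]-.47)<.06)&(abs(P[...,1]-.18)<.06)
X=P[red];print("side disc",len(X),X.min(0),X.max(0),(X.min(0)+X.max(0))/2)
for z0,z1 in ((.15,.168),(.21,.24),(.25,.28)):
    k=(P[...,2]>z0)&(P[...,2]<z1)&(abs(P[...,0]-.47)<.025)&(abs(P[...,1]-.18)<.025);X=P[k]
    if len(X): print(z0,len(X),X.min(0),X.max(0),np.median(X,0))
E
```

```text
disc 1604 [0.44450783 0.14098814 0.18613548] [0.51586568 0.22179009 0.20990484] [0.48018675 0.18138912 0.19802016] 0.19323649784789895 centre y 0.1757900905360691
0.215 239 [0.46275846 0.17572329 0.21523681] [0.47671161 0.18337761 0.23994865] 0.4697350362577265
0.24 596 [0.46267096 0.17523238 0.24002949] [0.47682584 0.183455   0.27999313] 0.4697484004675789
0.295 1302 [0.45204635 0.17774806 0.29684454] [0.48798802 0.190682   0.3149901 ] 0.47001718767489475
side disc 230 [0.42387925 0.12997149 0.184879  ] [0.51610212 0.21990409 0.20162418] [0.46999068 0.17493779 0.19325159]
0.15 206 [0.45100597 0.15576943 0.15021905] [0.48720464 0.19316334 0.16794642] [0.45976192 0.16657945 0.16056959]
0.21 113 [0.46232583 0.16854091 0.21008792] [0.47553147 0.18299837 0.23968721] [0.46620396 0.17287044 0.22467532]
0.25 119 [0.46217299 0.16838343 0.25018648] [0.47566749 0.18076535 0.27996189] [0.46617642 0.17267825 0.26508281]
```

>>> {"method": "servo_tool", "body": {"series": [[[0.02,0,0,0,0,0,0.1],[0.06,0,0,0,0,0,0.1],[0.11,0.005,0,0,0,0,0.1],[0.16,0.005,0,0,0,0,0.1],[0.2,0.005,0,0,0,0,0.1],[0.22,0.005,0,0,0,0,0.1],[0.228,0.005,0,0,0,0,0.1],[0.228,0.005,0,0,0,0,0.1],[0.228,0.005,0.02,0,0,0,0.1],[0.228,0.005,0.05,0,0,0,0.1],[0.228,0.005,0.08,0,0,0,0.1],[0.228,0.005,0.1,0,0,0,0.1]]]}}

```text
time_s: 8.02
tool_pos: [0.4714, 0.2474, 0.2682]
tool_rot: [-179.9, 0.1, 89.9]
force: [-0.7, 0.8, -2.9]
grip_width: 0.0269
grasp_force: 30.0
```

```bash
python3 - <<'E'
from h import *
o,c=cam("wrist"); save(c,"w3.png"); print(o["tool_pos"],o["tool_rot"],o["force"])
a=cv2.imread("pics/w3.png")[:,100:460]
o,c=cam("side"); save(c,"s3.png"); b=cv2.imread("pics/s3.png")[40:300,60:260]; b=cv2.resize(b,None,fx=420/b.shape[0],fy=420/b.shape[0]);cv2.imwrite("pics/c3.png",np.hstack([a,b]))
E
```

```text
[0.47138874 0.24740169 0.26819192] [-1.79909409e+02  6.07030770e-02  8.98534410e+01] [-0.70052321  0.83493615 -2.8705301 ]
```

View pics/c3.png

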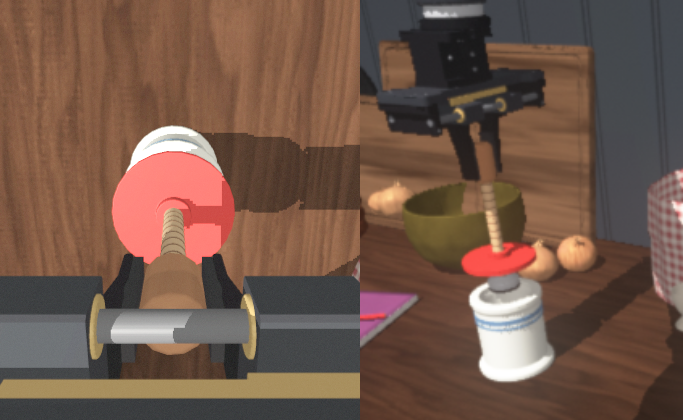

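The foot sits centred over the mouth, at about (507,285) in the crop. I'll lower it to just above the expected floor.

>>> {"method": "servo_tool", "body": {"series": [[[0,0,0.02,0,0,0,0.1],[0,0,0.05,0,0,0,0.1],[0,0,0.08,0,0,0,0.1],[0,0,0.11,0,0,0,0.1],[0,0,0.14,0,0,0,0.1],[0,0,0.16,0,0,0,0.1],[0,0,0.18,0,0,0,0.1],[0,0,0.2,0,0,0,0.1],[0,0,0.22,0,0,0,0.1],[0,0,0.235,0,0,0,0.1],[0,0,0.245,0,0,0,0.1],[0,0,0.25,0,0,0,0.1]]]}}

```text
time_s: 9.12
tool_pos: [0.4718, 0.2482, 0.1946]
tool_rot: [-180.0, 0.0, 89.9]
force: [-0.6, -1.4, 0.9]
grip_width: 0.0274
grasp_force: 30.0
```

>>> {"method": "servo_tool", "body": {"series": [[[0,0,0.003,0,0,0,0.1],[0,0,0.006,0,0,0,0.1],[0,0,0.009,0,0,0,0.1],[0,0,0.012,0,0,0,0.1],[0,0,0.012,0,0,0,0.1],[0,0,0.012,0,0,0,0.1]]]}}

```text
time_s: 9.62
tool_pos: [0.4719, 0.2485, 0.1913]
tool_rot: [180.0, -0.0, 89.9]
force: [-1.7, -1.0, -0.3]
grip_width: 0.0272
grasp_force: 30.0
```

>>> {"method": "servo_tool", "body": {"series": [[[0,0,0.003,0,0,0,0.1],[0,0,0.006,0,0,0,0.1],[0,0,0.009,0,0,0,0.1],[0,0,0.012,0,0,0,0.1],[0,0,0.015,0,0,0,0.1],[0,0,0.018,0,0,0,0.1],[0,0,0.018,0,0,0,0.1]]]}}

```text
time_s: 10.2
tool_pos: [0.472, 0.2485, 0.1858]
tool_rot: [180.0, -0.0, 89.9]
force: [-1.6, -0.9, -0.5]
grip_width: 0.0271
grasp_force: 30.0
```

>>> {"method": "servo_tool", "body": {"series": [[[0,0,0.003,0,0,0,0.1],[0,0,0.006,0,0,0,0.1],[0,0,0.006,0,0,0,0.1]]]}}

```text
time_s: 10.45
tool_pos: [0.472, 0.2484, 0.1841]
tool_rot: [180.0, -0.0, 89.9]
force: [0.7, -0.5, 0.5]
grip_width: 0.0267
grasp_force: 30.0
```

>>> {"method": "servo_tool", "body": {"series": [[[0,0,0.003,0,0,0,0.1],[0,0,0.006,0,0,0,0.1],[0,0,0.006,0,0,0,0.1]]]}}

```text
time_s: 10.7
tool_pos: [0.4719, 0.2484, 0.1822]
tool_rot: [180.0, -0.0, 89.9]
force: [0.0, -0.7, 0.6]
grip_width: 0.0271
grasp_force: 30.0
```

>>> {"method": "servo_tool", "body": {"series": [[[0,0,0.002,0,0,0,0.1],[0,0,0.004,0,0,0,0.1],[0,0,0.004,0,0,0,0.1]]]}}

```text
time_s: 10.95
tool_pos: [0.4719, 0.2484, 0.1811]
tool_rot: [180.0, -0.0, 89.9]
force: [-1.4, -0.5, 0.1]
grip_width: 0.0274
grasp_force: 30.0
```

>>> {"method": "servo_tool", "body": {"series": [[[0,0,0.002,0,0,0,0.1],[0,0,0.004,0,0,0,0.1],[0,0,0.004,0,0,0,0.1]]]}}

```text
time_s: 11.2
tool_pos: [0.4719, 0.2484, 0.18]
tool_rot: [180.0, -0.0, 89.9]
force: [-0.6, -0.1, 0.6]
grip_width: 0.027
grasp_force: 30.0
```

>>> {"method": "servo_tool", "body": {"series": [[[0,0,0.002,0,0,0,0.1],[0,0,0.003,0,0,0,0.1],[0,0,0.003,0,0,0,0.1]]]}}

```text
time_s: 11.45
tool_pos: [0.4721, 0.2485, 0.1799]
tool_rot: [180.0, -0.0, 89.9]
force: [-0.6, -0.9, 5.5]
grip_width: 0.0275
grasp_force: 30.0
```

>>> {"method": "servo_tool", "body": {"series": [[[0,0,0.001,0,0,0,0.1],[0,0,0.002,0,0,0,0.1],[0,0,0.002,0,0,0,0.1]]]}}

```text
time_s: 11.7
tool_pos: [0.4722, 0.2486, 0.1799]
tool_rot: [179.9, -0.1, 89.9]
force: [-2.6, -1.8, 7.2]
grip_width: 0.0271
grasp_force: 30.0
```

Bottomed: the force is rising while z has stalled at 0.180. Next I draw it straight out.

>>> {"method": "servo_tool", "body": {"series": [[[0,0,-0.01,0,0,0,0.1],[0,0,-0.03,0,0,0,0.1],[0,0,-0.06,0,0,0,0.1],[0,0,-0.1,0,0,0,0.1],[0,0,-0.15,0,0,0,0.1],[0,0,-0.2,0,0,0,0.1],[0,0,-0.26,0,0,0,0.1],[0,0,-0.31,0,0,0,0.1],[0,0,-0.35,0,0,0,0.1],[0,0,-0.38,0,0,0,0.1],[0,0,-0.4,0,0,0,0.1],[0,0,-0.4,0,0,0,0.1]]]}}

```text
time_s: 12.7
tool_pos: [0.4724, 0.2487, 0.2999]
tool_rot: [179.9, -0.1, 89.9]
force: [-0.1, 0.2, -3.1]
grip_width: 0.027
grasp_force: 30.0
```

>>> {"method": "servo_tool", "body": {"series": [[[-0.02,0,0,0,0,0,0.1],[-0.07,0,0,0,0,0,0.1],[-0.14,0,0,0,0,0,0.1],[-0.23,0,0,0,0,0,0.1],[-0.32,0,0,0,0,0,0.1],[-0.41,0,0,0,0,0,0.1],[-0.5,0,0,0,0,0,0.1],[-0.59,0,0,0,0,0,0.1],[-0.67,0,0,0,0,0,0.1],[-0.73,0,0,0,0,0,0.1],[-0.77,0,0,0,0,0,0.1],[-0.79,0,0,0,0,0,0.1]]]}}

```text
time_s: 13.7
tool_pos: [0.4708, 0.0083, 0.298]
tool_rot: [-180.0, 0.0, 89.7]
force: [-0.2, -0.6, -3.0]
grip_width: 0.0272
grasp_force: 30.0
```

>>> {"method": "servo_tool", "body": {"series": [[[-0.02,0,0,0,0,0,0.1],[-0.07,0,0,0,0,0,0.1],[-0.14,0,0,0,0,0,0.1],[-0.23,0,0,0,0,0,0.1],[-0.32,0,0,0,0,0,0.1],[-0.41,0,0,0,0,0,0.1],[-0.5,0,0,0,0,0,0.1],[-0.59,0,0,0,0,0,0.1],[-0.67,0,0,0,0,0,0.1],[-0.73,0,0,0,0,0,0.1],[-0.77,0,0,0,0,0,0.1],[-0.79,0,0,0,0,0,0.1]]]}}

```text
time_s: 14.7
tool_pos: [0.471, -0.2269, 0.2982]
tool_rot: [-180.0, 0.0, 89.9]
force: [0.3, -0.5, -1.8]
grip_width: 0.0272
grasp_force: 30.0
```

>>> {"method": "servo_tool", "body": {"series": [[[0,0,0,0,0,0,0.1],[0,0,0,0,0,0,0.1],[0,0,0,0,0,0,0.1],[0,0,0,0,0,0,0.1],[0,0,0,0,0,0,0.1]]]}}

```text
time_s: 15.12
tool_pos: [0.4715, -0.2245, 0.2984]
tool_rot: [180.0, -0.0, 90.0]
force: [0.4, 0.0, -2.2]
grip_width: 0.027
grasp_force: 30.0
```

```bash
python3 - <<'E'
from h import *
o,c=cam("wrist"); save(c,"w4.png"); print(o["tool_pos"],o["tool_rot"],o["force"])
a=cv2.imread("pics/w4.png")[:,100:460]
o,c=cam("side"); save(c,"s4.png"); b=cv2.imread("pics/s4.png")[100:400,230:500]; b=cv2.resize(b,None,fx=420/b.shape[0],fy=420/b.shape[0]);cv2.imwrite("pics/c4.png",np.hstack([a,b]))
P=pts(c);f=c["frame"].astype(int);x,y,z=o["tool_pos"]
n=(abs(P[...,0]-x)<.055)&(abs(P[...,1]-y)<.055)
red=n&(f[...,0]>110)&(f[...,1]<80)&(f[...,2]<80);X=P[red&(P[...,2]>.1)];print("disc",X.min(0),X.max(0),(X.min(0)+X.max(0))/2)
for z0,z1 in ((.13,.175),(.25,.28),(.18,.21)):
    k=n&(P[...,2]>z0)&(P[...,2]<z1)&(abs(P[...,0]-x)<.025)&(abs(P[...,1]-y)<.028);X=P[k]
    if len(X): print(z0,len(X),X.min(0),X.max(0),(X.min(0)+X.max(0))/2)
E
```

```text
[ 0.47145419 -0.22452649  0.29844522] [ 1.79990402e+02 -2.87898565e-02  9.00198593e+01] [ 0.36973083  0.00884284 -2.15224654]
disc [ 0.42521356 -0.27315303  0.19478592] [ 0.51638149 -0.18181106  0.33797057] [ 0.47079752 -0.22748204  0.26637824]
0.13 411 [ 0.45057048 -0.24745811  0.14687485] [ 0.48397654 -0.20808649  0.17461617] [ 0.46727351 -0.2277723   0.16074551]
0.25 177 [ 0.46175507 -0.23469375  0.25024529] [ 0.47474477 -0.22041582  0.27992912] [ 0.46824992 -0.22755478  0.2650872 ]
0.18 133 [ 0.46223374 -0.23468071  0.18005509] [ 0.47299774 -0.22045988  0.20599604] [ 0.46761574 -0.22757029  0.19302557]
```

View pics/c4.png

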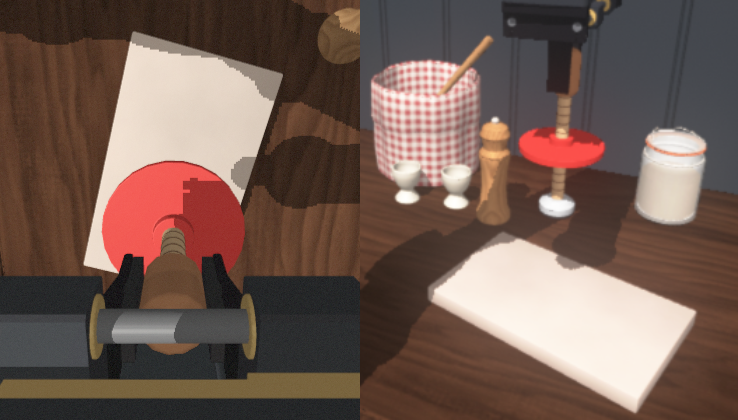

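The stick hangs upright over the slab, and the disc has been pushed up the rod, seen at crop (561,147). Lowering onto the slab now.

>>> {"method": "servo_tool", "body": {"series": [[[0,0,0.02,0,0,0,0.1],[0,0,0.06,0,0,0,0.1],[0,0,0.11,0,0,0,0.1],[0,0,0.16,0,0,0,0.1],[0,0,0.21,0,0,0,0.1],[0,0,0.26,0,0,0,0.1],[0,0,0.31,0,0,0,0.1],[0,0,0.345,0,0,0,0.1],[0,0,0.37,0,0,0,0.1],[0,0,0.385,0,0,0,0.1],[0,0,0.395,0,0,0,0.1],[0,0,0.4,0,0,0,0.1]]]}}

```text
time_s: 16.22
tool_pos: [0.4713, -0.2257, 0.1784]
tool_rot: [180.0, 0.0, 89.9]
force: [0.0, -0.6, -2.3]
grip_width: 0.0271
grasp_force: 30.0
```

>>> {"method": "servo_tool", "body": {"series": [[[0,0,0.002,0,0,0,0.1],[0,0,0.004,0,0,0,0.1],[0,0,0.006,0,0,0,0.1],[0,0,0.008,0,0,0,0.1],[0,0,0.008,0,0,0,0.1]]]}}

```text
time_s: 16.63
tool_pos: [0.4713, -0.2256, 0.1762]
tool_rot: [180.0, -0.0, 89.9]
force: [0.5, 0.2, -1.8]
grip_width: 0.0269
grasp_force: 30.0
```

>>> {"method": "servo_tool", "body": {"series": [[[0,0,0.003,0,0,0,0.1],[0,0,0.006,0,0,0,0.1],[0,0,0.009,0,0,0,0.1],[0,0,0.009,0,0,0,0.1]]]}}

```text
time_s: 16.97
tool_pos: [0.471, -0.2256, 0.1731]
tool_rot: [-180.0, -0.0, 89.9]
force: [-0.0, 0.6, -2.4]
grip_width: 0.0273
grasp_force: 30.0
```

>>> {"method": "servo_tool", "body": {"series": [[[0,0,0.002,0,0,0,0.1],[0,0,0.003,0,0,0,0.1],[0,0,0.003,0,0,0,0.1]]]}}

```text
time_s: 17.22
tool_pos: [0.4711, -0.2256, 0.1724]
tool_rot: [-180.0, -0.0, 89.9]
force: [0.3, 0.1, -1.8]
grip_width: 0.0276
grasp_force: 30.0
```

>>> {"method": "servo_tool", "body": {"series": [[[0,0,0.001,0,0,0,0.1],[0,0,0.002,0,0,0,0.1],[0,0,0.002,0,0,0,0.1]]]}}

```text
time_s: 17.47
tool_pos: [0.4712, -0.2257, 0.172]
tool_rot: [180.0, -0.0, 89.9]
force: [0.5, 0.0, -1.8]
grip_width: 0.0273
grasp_force: 30.0
```

>>> {"method": "servo_tool", "body": {"series": [[[0,0,0.001,0,0,0,0.1],[0,0,0.002,0,0,0,0.1],[0,0,0.002,0,0,0,0.1]]]}}

```text
time_s: 17.72
tool_pos: [0.4716, -0.2258, 0.1719]
tool_rot: [179.9, 0.0, 89.9]
force: [-0.1, 0.1, 3.5]
grip_width: 0.0272
grasp_force: 30.0
```

Contact. Release, then rise straight up.

>>> {"method": "servo_tool", "body": {"series": [[[0,0,0,0,0,0,0.34],[0,0,0,0,0,0,0.38],[0,0,0,0,0,0,0.45],[0,0,0,0,0,0,0.55],[0,0,0,0,0,0,0.7],[0,0,0,0,0,0,0.8],[0,0,0,0,0,0,0.9],[0,0,0,0,0,0,0.9],[0,0,0,0,0,0,0.9]]]}}

```text
time_s: 18.47
tool_pos: [0.4712, -0.2256, 0.1713]
tool_rot: [180.0, -0.0, 89.9]
force: [-0.6, -0.1, 0.9]
grip_width: 0.0709
grasp_force: 0.0
```

>>> {"method": "servo_tool", "body": {"series": [[[0,0,-0.01,0,0,0,0.9],[0,0,-0.03,0,0,0,0.9],[0,0,-0.06,0,0,0,0.9],[0,0,-0.1,0,0,0,0.9],[0,0,-0.15,0,0,0,0.9],[0,0,-0.2,0,0,0,0.9],[0,0,-0.25,0,0,0,0.9],[0,0,-0.29,0,0,0,0.9],[0,0,-0.32,0,0,0,0.9],[0,0,-0.34,0,0,0,0.9],[0,0,-0.35,0,0,0,0.9],[0,0,-0.35,0,0,0,0.9]]]}}

```text
time_s: 19.47
tool_pos: [0.4713, -0.2256, 0.2767]
tool_rot: [180.0, -0.0, 89.9]
force: [-0.3, -0.3, -0.2]
grip_width: 0.0785
grasp_force: 0.0
```

```bash
python3 - <<'E'
from h import *
o,c=cam("side"); save(c,"s5.png"); P=pts(c);f=c["frame"].astype(int)
x,y=.470,-.2275
n=(abs(P[...,0]-x)<.055)&(abs(P[...,1]-y)<.055)
red=n&(f[...,0]>110)&(f[...,1]<80)&(f[...,2]<80)&(P[...,2]<.14);X=P[red];print("disc",X.min(0),X.max(0),(X.min(0)+X.max(0))/2,np.median(X[:,2]))
for z0,z1 in ((.13,.16),(.17,.21)):
    k=n&(P[...,2]>z0)&(P[...,2]<z1)&(abs(P[...,0]-x)<.025)&(abs(P[...,1]-y)<.028);X=P[k]
    if len(X): print(z0,len(X),X.min(0),X.max(0),(X.min(0)+X.max(0))/2)
print(o["tool_pos"],o["time_s"])
E
```

```text
disc [ 0.44594296 -0.27393109  0.09909112] [ 0.51630978 -0.18324265  0.11474425] [ 0.48112637 -0.22858687  0.10691769] 0.10678727804176036
0.13 139 [ 0.46338419 -0.23544613  0.13001275] [ 0.47288386 -0.22107339  0.15973061] [ 0.46813402 -0.22825976  0.14487168]
0.17 429 [ 0.45619642 -0.24228522  0.17037034] [ 0.47770118 -0.2145549   0.20998578] [ 0.4669488  -0.22842006  0.19017806]
[ 0.47133681 -0.22562972  0.27669698] 19.4667
```

View pics/s5.png

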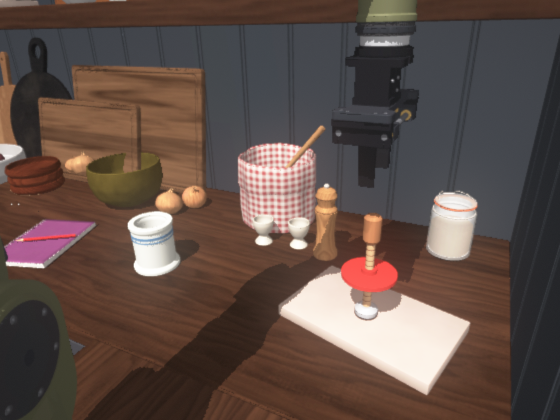

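The stick stands upright on the slab, foot at (366,311) and disc at (369,273). The disc underside is about 77 mm above the foot, which matches the rim-to-floor estimate. The egg cups and mill haven't moved.

```bash
python3 -c "
from h import *
print(env.sign_off())"
```

```text
the job is handed in; nothing more can be done
None
```

The crock is about 77 mm deep inside; the stick stands upright on the marble slab with the disc showing that depth, the egg cups and mill look unmoved in the camera view, and the job is handed in.

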